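Weigh the painted stone on the two-pan balance

ROBOT

A 6-joint arm with a two-finger parallel gripper is mounted at the origin on the work surface. World frame = base frame: x ahead of the robot, y to its left, z up, the work surface at z = 0. Lengths are in mm, angles in rad, forces in N, time in s.
With the tool pointing down it reaches from about 250 to 850 mm from the base axis. Payload 12.5 kg.
Tool frame: the origin (TCP) lies midway between the tips of the shut fingers; the grasp point (between the pads) lies manip.pinch_z behind it (manip.pinch_z is the distance from the TCP to the grasp point, in mm); z points along the fingers, y is the line along which they close (so a half turn about z gives the same grasp; the last joint's range is limited). The gripper opens to 93 mm and grips with 3 to 60 N. Pads are 15 mm wide; open, the fingers measure 128 mm over their backs; the gripper's body (75 mm by 188 mm) begins 65 mm behind the grasp point.
Start: joints at [-1.293, 0.351, 1.652, -0, 1.139, -0.085], TCP at [195.209, -514.176, 191.333] pointing down, gripper open.
Joint ranges: [-2.75, 2.75], [-0.79, 2.1], [0.01, 2.65], [-1.57, 4.71], [0.07, 3.14], [-2.87, 2.87]. Speed limits (rad/s): [2.22, 2.22, 2.79, 3.14, 3.14, 3.14].

INTERFACE

Orientations are given as [roll, pitch, yaw] about the fixed x, y, z axes, in that order (R = Rz(yaw) Ry(pitch) Rx(roll)).
In Python, from workcell import manip gives the robot as it stands.
- The arm moves only by the shell command python3 -m inch 'ROWS'. ROWS is JSON, a list of rows, each a list of 7 numbers: the opening in per cent of the stroke, from 0 (shut) to 100 (fully open), then the shift along the tool's x, y, z in cm, then the turn, a rotation vector about the tool's x, y, z in rad. A call has exactly 8 rows; each row shifts and turns the commanded pose from where the row before left it, along the tool's axes as they then stand; what a row does not reach is not made up. A row lasts 1/10 s, in which the tool goes at most 50 mm and 8.59 degrees, less where a joint would pass 70% of its speed; a pose out of reach is approached as far as the arm can. A call is refused whole if a number of a shift passes 5 or a number of a turn 0.15, either way. A call with a gripper value outside its range is refused whole. The fingers move at their own pace and stop on an object; the grip force is fixed at half the most. Time passes only in rows, so rows that do not move let the fingers close, or fill a call up. It gives the time, the measured TCP pose, the force, the opening and the grip force at its end, in the units of the state.
- manip.sense(): the state, without advancing time (a new reading comes with each control period).
- manip.grab_frame(name): name is "scene" or "top" or "wrist"; returns a dict with "color" (480x640x3 uint8, red, green, blue), "range_z" (480x640 float32, mm along the optical axis (not along the pixel's ray), 0 where there is no reading), "camera_matrix" (3x3 intrinsics, pixels), "position" and "attitude" of the camera in the world. Camera axes: x right, y down, z forward; pixel columns grow to the right and rows downward; lengths in mm; the calibration is good to about 2 mm. The wrist camera is an equidistant fisheye: a pixel r from the principal point sees the ray r / f radians off the axis. A picture is of the moment at which its call begins.
- manip.hand_in(): hands the job in; it is judged then, once.
The state is a dict: "time": time; "qpos": joint angles; "joint_velocities": joint speeds; "tau": joint torques, N m; "eef_pos": TCP position; "orientation": TCP orientation; "contact_force": force on the tool from outside, world axes, zero at the start; "torque": the same for the moment, N m; "grip_width": finger opening in mm; "grip_force": force on a finger pad.
Only numpy, scipy, OpenCV 4.12 (cv2) and the standard library are available. Lean on these libraries where they do the work, as an engineer would, in place of code of your own. Each camera call takes 0.05 s, during which the arm holds its last target. There are 200 camera calls.

TASK

Weigh the painted stone that lies on the brown painting board: first lay it in the balance's blue left pan, then stand brass weights on the steel right pan until the beam is level, with the pointer on the green mark. Set everything down gently; the weights you do not need stay on their wooden block, and leave the other stones, the paint pots and the brush where they are.

Things in the scene. Friction and masses are not known exactly. Their poses are not given: they have to be found in the camera images.
- beam (a joint): the balance's beam, a hinge in the middle between the pans: 0 = level (pointer on the green mark, as it stands empty), positive = the right (steel) pan low, negative = the left (blue) pan low; stops at -0.19 and +0.19. Away from the stops it tilts about 0.0022 rad for every gram of difference between the pans (so 20 g shows as 0.044, and 87 g or more rests on the stop), wherever in the pans the loads stand. Damped: it comes to rest about 1 s after a change
- left_pan_floor (a point): centre of the floor of the left pan (on the robot's left, +y), a round blue dish, floor 116 mm across, rim 8 mm high and 128 mm across. It hangs 130 mm from the middle of the beam, floor 92 mm above the table when level, and rises or sinks 25 mm, staying horizontal; z up, y along the beam towards the left
- right_pan_floor (a point): centre of the floor of the right pan (robot's right, -y), a round bright steel plate, floor 120 mm across, rim 2.5 mm high and 130 mm across; otherwise like the left one. The pan gives way under the hand as the beam tips. z up, y along the beam towards the left pan
- balance: two-pan table balance, fixed to the table: cream base 105 x 300 x 17 mm on rubber feet, steel beam 70 mm above the table, two red pointers in the middle in front of and behind a white dial (66 mm wide, its top 156 mm above the table). Origin under its middle on the table; y runs along the base towards the left pan
- paint_board: dark brown painting board, 200 (x) x 240 (y) x 8 mm, fixed, on the robot's left in front of the balance; origin under its middle. One painted stone lies on it: that one is to be weighed
- stone_sea: painted pebble, blue and green on bare stone, 92 x 60 x 44 mm (length along its x, width along its y, height); lies flat; widest half-way up, its sides rounded. Origin at the middle of its underside. It lies either on the brown painting board or, 8 mm high too, on the pale plywood drying board further off. Its weight is not known: 260 to 360 g
- stone_sun: painted pebble, red and yellow on bare stone, 84 x 54 x 41 mm (length along its x, width along its y, height); lies flat; widest half-way up, its sides rounded. Origin at the middle of its underside. It lies either on the brown painting board or, 8 mm high too, on the pale plywood drying board further off. Its weight is not known: 260 to 360 g
- stone_rose: painted pebble, pink and violet on bare stone, 88 x 58 x 43 mm (length along its x, width along its y, height); lies flat; widest half-way up, its sides rounded. Origin at the middle of its underside. It lies either on the brown painting board or, 8 mm high too, on the pale plywood drying board further off. Its weight is not known: 260 to 360 g
- weight_block: pale beech block 150 x 150 x 30 mm on the robot's right, fixed; the four brass weights stand on its top (30 mm above the table), 66 mm apart in a square along its x and y, in any order. Some of the four together match the stone to within 8 g. Origin under its middle on the table
- weight_200: brass weight of 200 g: a cylinder 33 mm across and 28 mm high with a knob 18 mm across on top, 41 mm high in all. Origin at the middle of its underside, z up
- weight_100: brass weight of 100 g: a cylinder 26 mm across and 22 mm high with a knob 15 mm across on top, 33 mm high in all. Origin at the middle of its underside, z up
- weight_50: brass weight of 50 g: a cylinder 21 mm across and 17 mm high with a knob 12 mm across on top, 26 mm high in all. Origin at the middle of its underside, z up
- weight_20: brass weight of 20 g: a cylinder 16 mm across and 12 mm high with a knob 10 mm across on top, 20 mm high in all. Origin at the middle of its underside, z up
- pot_green: small closed green plastic paint pot, 42 mm across, 43 mm high, light; a bystander. Origin at the middle of its underside
- pot_red: small closed red plastic paint pot, 42 mm across, 43 mm high, light; a bystander. Origin at the middle of its underside
- pot_blue: small closed blue plastic paint pot, 42 mm across, 43 mm high, light; a bystander. Origin at the middle of its underside
- brush: paint brush lying on the brown board near its edge towards the robot, about 175 mm long and 12 mm high; a bystander. Origin under its middle
Things that resemble listed ones, but are neither listed nor needed, are in the scene too. What is shaped like the weight_200 but pink is not meant.

How it is judged (in metres and radians):
On the way, in this order (a step that is already met when the one before it is completed fails the run):
1. the stone from the brown board lies in the left pan, let go, the other stones untouched (((horizontal distance between stone_sea and left_pan_floor below 0.035 m and z of stone_sea in the frame of left_pan_floor between -0.006 and 0.014 m and linear speed of stone_sea below 0.03 m/s and contact force between the fingers and stone_sea below 0.1 N and horizontal distance between each of stone_sun, stone_rose and paint_board above 0.16 m and distance of each of stone_sun, stone_rose from where it was at the start of the episode below 0.03 m) or (horizontal distance between stone_sun and left_pan_floor below 0.035 m and z of stone_sun in the frame of left_pan_floor between -0.006 and 0.014 m and linear speed of stone_sun below 0.03 m/s and contact force between the fingers and stone_sun below 0.1 N and horizontal distance between each of stone_sea, stone_rose and paint_board above 0.16 m and distance of each of stone_sea, stone_rose from where it was at the start of the episode below 0.03 m) or (horizontal distance between stone_rose and left_pan_floor below 0.035 m and z of stone_rose in the frame of left_pan_floor between -0.006 and 0.014 m and linear speed of stone_rose below 0.03 m/s and contact force between the fingers and stone_rose below 0.1 N and horizontal distance between each of stone_sea, stone_sun and paint_board above 0.16 m and distance of each of stone_sea, stone_sun from where it was at the start of the episode below 0.03 m))), for 0.2 s.
2. with the stone in the left pan, a first weight stands on the right pan (((horizontal distance between stone_sea and left_pan_floor below 0.035 m and z of stone_sea in the frame of left_pan_floor between -0.006 and 0.014 m and linear speed of stone_sea below 0.03 m/s and contact force between the fingers and stone_sea below 0.1 N and horizontal distance between each of stone_sun, stone_rose and paint_board above 0.16 m and distance of each of stone_sun, stone_rose from where it was at the start of the episode below 0.03 m) or (horizontal distance between stone_sun and left_pan_floor below 0.035 m and z of stone_sun in the frame of left_pan_floor between -0.006 and 0.014 m and linear speed of stone_sun below 0.03 m/s and contact force between the fingers and stone_sun below 0.1 N and horizontal distance between each of stone_sea, stone_rose and paint_board above 0.16 m and distance of each of stone_sea, stone_rose from where it was at the start of the episode below 0.03 m) or (horizontal distance between stone_rose and left_pan_floor below 0.035 m and z of stone_rose in the frame of left_pan_floor between -0.006 and 0.014 m and linear speed of stone_rose below 0.03 m/s and contact force between the fingers and stone_rose below 0.1 N and horizontal distance between each of stone_sea, stone_sun and paint_board above 0.16 m and distance of each of stone_sea, stone_sun from where it was at the start of the episode below 0.03 m)) and ((horizontal distance between weight_200 and right_pan_floor below 0.06 m and z of weight_200 in the frame of right_pan_floor between -0.004 and 0.012 m and angle between weight_200's own z axis and vertical below 0.2 rad and linear speed of weight_200 below 0.03 m/s) or (horizontal distance between weight_100 and right_pan_floor below 0.06 m and z of weight_100 in the frame of right_pan_floor between -0.004 and 0.012 m and angle between weight_100's own z axis and vertical below 0.2 rad and linear speed of weight_100 below 0.03 m/s) or (horizontal distance between weight_50 and right_pan_floor below 0.06 m and z of weight_50 in the frame of right_pan_floor between -0.004 and 0.012 m and angle between weight_50's own z axis and vertical below 0.2 rad and linear speed of weight_50 below 0.03 m/s) or (horizontal distance between weight_20 and right_pan_floor below 0.06 m and z of weight_20 in the frame of right_pan_floor between -0.004 and 0.012 m and angle between weight_20's own z axis and vertical below 0.2 rad and linear speed of weight_20 below 0.03 m/s))), for 0.2 s.
3. the weights on the right pan hold the beam level (all of step 2 and value of joint beam between -0.02 and 0.02 rad and velocity of joint beam between -0.05 and 0.05 rad/s), for 0.4 s.
At the end, for the whole second after the job is handed in: The stone from the brown board lies in the blue left pan (within 35 mm of its centre), every weight stands upright either on the steel right pan or on the wooden block, the beam is at rest within 0.02 rad of level (about 9 g), and the two other stones are within 30 mm of where they were (((horizontal distance between stone_sea and left_pan_floor below 0.035 m and z of stone_sea in the frame of left_pan_floor between -0.006 and 0.014 m and linear speed of stone_sea below 0.03 m/s and contact force between the fingers and stone_sea below 0.1 N and horizontal distance between each of stone_sun, stone_rose and paint_board above 0.16 m and distance of each of stone_sun, stone_rose from where it was at the start of the episode below 0.03 m) or (horizontal distance between stone_sun and left_pan_floor below 0.035 m and z of stone_sun in the frame of left_pan_floor between -0.006 and 0.014 m and linear speed of stone_sun below 0.03 m/s and contact force between the fingers and stone_sun below 0.1 N and horizontal distance between each of stone_sea, stone_rose and paint_board above 0.16 m and distance of each of stone_sea, stone_rose from where it was at the start of the episode below 0.03 m) or (horizontal distance between stone_rose and left_pan_floor below 0.035 m and z of stone_rose in the frame of left_pan_floor between -0.006 and 0.014 m and linear speed of stone_rose below 0.03 m/s and contact force between the fingers and stone_rose below 0.1 N and horizontal distance between each of stone_sea, stone_sun and paint_board above 0.16 m and distance of each of stone_sea, stone_sun from where it was at the start of the episode below 0.03 m)) and value of joint beam between -0.02 and 0.02 rad and velocity of joint beam between -0.05 and 0.05 rad/s and ((horizontal distance between weight_200 and right_pan_floor below 0.06 m and z of weight_200 in the frame of right_pan_floor between -0.004 and 0.012 m and angle between weight_200's own z axis and vertical below 0.2 rad and linear speed of weight_200 below 0.03 m/s) or (horizontal distance between weight_200 and weight_block below 0.09 m and height (world z) of weight_200 between 0.025 and 0.036 m and angle between weight_200's own z axis and vertical below 0.2 rad)) and ((horizontal distance between weight_100 and right_pan_floor below 0.06 m and z of weight_100 in the frame of right_pan_floor between -0.004 and 0.012 m and angle between weight_100's own z axis and vertical below 0.2 rad and linear speed of weight_100 below 0.03 m/s) or (horizontal distance between weight_100 and weight_block below 0.09 m and height (world z) of weight_100 between 0.025 and 0.036 m and angle between weight_100's own z axis and vertical below 0.2 rad)) and ((horizontal distance between weight_50 and right_pan_floor below 0.06 m and z of weight_50 in the frame of right_pan_floor between -0.004 and 0.012 m and angle between weight_50's own z axis and vertical below 0.2 rad and linear speed of weight_50 below 0.03 m/s) or (horizontal distance between weight_50 and weight_block below 0.09 m and height (world z) of weight_50 between 0.025 and 0.036 m and angle between weight_50's own z axis and vertical below 0.2 rad)) and ((horizontal distance between weight_20 and right_pan_floor below 0.06 m and z of weight_20 in the frame of right_pan_floor between -0.004 and 0.012 m and angle between weight_20's own z axis and vertical below 0.2 rad and linear speed of weight_20 below 0.03 m/s) or (horizontal distance between weight_20 and weight_block below 0.09 m and height (world z) of weight_20 between 0.025 and 0.036 m and angle between weight_20's own z axis and vertical below 0.2 rad))); the robot touches nothing.
It fails at once if a paint pot or the brush is shifted by more than 30 mm (distance of any of pot_green, pot_red, pot_blue, brush from where it was at the start of the episode above 0.03 m).
It fails at once if a stone or weight is dropped from more than about 30 mm (falls free of the fingers faster than 0.8 m/s) ((linear speed of stone_sea above 0.8 m/s and contact force between the fingers and stone_sea below 0.05 N) or (linear speed of stone_sun above 0.8 m/s and contact force between the fingers and stone_sun below 0.05 N) or (linear speed of stone_rose above 0.8 m/s and contact force between the fingers and stone_rose below 0.05 N) or (linear speed of weight_200 above 0.8 m/s and contact force between the fingers and weight_200 below 0.05 N) or (linear speed of weight_100 above 0.8 m/s and contact force between the fingers and weight_100 below 0.05 N) or (linear speed of weight_50 above 0.8 m/s and contact force between the fingers and weight_50 below 0.05 N) or (linear speed of weight_20 above 0.8 m/s and contact force between the fingers and weight_20 below 0.05 N)).
It fails at once if a pan is struck or pressed hard (over 60 N) (contact force between any of left_pan, right_pan and anything else above 60 N).
It also fails if it takes over 72 s, if anything falls off the work surface, if the arm or the gripper's body presses on something with over 40 N, if the wrist force passes 120 N, or if a joint passes its speed limit or range.

## Working session

There is one attempt and no reset: what is moved stays moved. The work goes in short steps, Python scripts to look and compute and a shell command to move; the robot and the scene stay as the last step left them, time stands still between calls to the robot, and variables do not carry over. Pictures are saved under pics/ and viewed, at most 10 in all, crops included, and the job is handed in when it is done.

```bash
ls; mkdir -p pics; cat > h.py <<'E'
import numpy as np, cv2
from workcell import manip
from scipy.spatial.transform import Rotation as Ro
def Rm(a):
    a=np.array(a,float)
    if a.shape==(3,3): return a
    if a.size==4: return Ro.from_quat(a).as_matrix()
    return Ro.from_euler('xyz',a).as_matrix()
def grab(n,save=None):
    f=manip.grab_frame(n)
    if save: cv2.imwrite('pics/'+save,f['color'][:,:,::-1])
    np.savez('last_%s.npz'%n,**{k:np.array(v) for k,v in f.items()})
    return f
def load(n): return dict(np.load('last_%s.npz'%n))
def cloud(f):
    K=np.array(f['camera_matrix']);z=f['range_z'];v,u=np.mgrid[:480,:640]
    p=np.stack([(u-K[0,2])/K[0,0]*z,(v-K[1,2])/K[1,1]*z,z],-1)
    return p@Rm(f['attitude']).T+np.array(f['position'])
def onplane(f,u,v,h):
    K=np.array(f['camera_matrix']);d=Rm(f['attitude'])@np.array([(u-K[0,2])/K[0,0],(v-K[1,2])/K[1,1],1])
    c=np.array(f['position']);return c+d*(h-c[2])/d[2]
E
python3 - <<'E'
from h import *
for n in('top','scene'):
    f=grab(n,n+'0.png');print(n,f['position'],f['attitude'],f['camera_matrix'])
print(manip.sense(),manip.pinch_z)
E
```

```text
pics
top [ 366.06632917   13.79599452 1066.68888573] [-3.01628609 -0.02344322 -1.54553387] [[445.74698908   0.         323.41629044]
 [  0.         445.74698908 245.23214703]
 [  0.           0.           1.        ]]
scene [1414.95062906 -199.52203067  873.40588547] [-2.25223514  0.02117539  1.32957466] [[564.12699412   0.         315.17479593]
 [  0.         564.12699412 236.33298508]
 [  0.           0.           1.        ]]
{'time': 0.1, 'qpos': array([-1.29259669e+00,  3.51175521e-01,  1.65230771e+00, -4.48359192e-06,
        1.13910033e+00, -8.46093222e-02]), 'joint_velocities': array([-7.35199844e-04, -5.53202389e-05, -2.51576194e-03, -2.17754183e-05,
        6.64256659e-04, -2.29120806e-04]), 'tau': array([ 1.15958705e-04, -4.98032749e+01, -2.85704648e+01,  7.00377650e-02,
        2.38810637e-02, -5.60135209e-05]), 'eef_pos': array([ 195.12781945, -513.88874051,  190.87893283]), 'orientation': array([-3.14060495e+00, -7.96836244e-05,  3.62810802e-01]), 'contact_force': array([-0.31649396, -0.42266707, -0.5227894 ]), 'torque': array([ 0.01809439, -0.00948491, -0.00816012]), 'grip_force': 0.0, 'grip_width': 93.11757649745354} 18.8
```

View pics/top0.png

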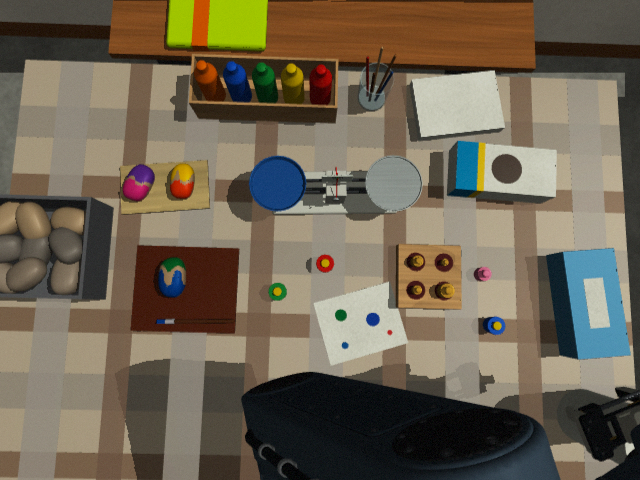

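View pics/scene0.png

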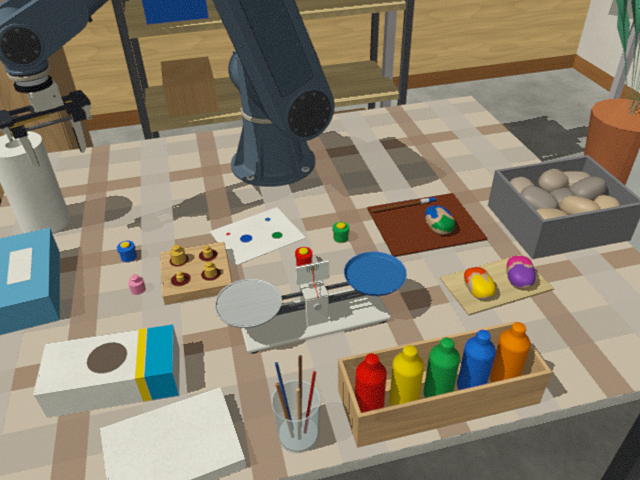

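The top view shows the sea stone (blue and green) on the brown board at (172,278). The sun stone (182,180) and rose stone (139,182) are on the plywood. The blue pan is at (278,183) and the steel pan at (393,184). Brass weights stand on the block at (418,261), (444,263), (416,291) and (444,291). The pink lookalike at (483,273) is off the block and not meant. Next I'll measure and make one enlarged crop.

```bash
python3 - <<'E'
from h import *
f=load('top');c=cloud(f);col=f['color'].astype(int);hsv=cv2.cvtColor(f['color'],cv2.COLOR_RGB2HSV)
def pca(m):
    p=c[m];q=p[:,:2].astype(np.float32);r=cv2.minAreaRect(q);return len(p),np.round(p.mean(0),1),r,np.round(np.percentile(p[:,2],[5,50,95]),1)
def box(u0,u1,v0,v1):
    m=np.zeros((480,640),bool);m[v0:v1,u0:u1]=1;return m
z=c[...,2]
print('board z',np.median(z[300:315,140:150]),'table',np.median(z[340:350,240:250]),'block',np.median(z[274:278,425:435]))
m=box(140,205,250,310)&(z>18);print('stone',pca(m))
bx=box(394,466,240,313)&(z>22)
print('block',pca(bx))
blk=cv2.inRange(hsv,(5,30,120),(30,140,255))>0
for u,v in((418,261),(444,263),(416,291),(444,291)):
    m=box(u-13,u+13,v-13,v+13)&(z>36);print(u,v,pca(m),np.round(z[m].max(),1))
m=box(240,310,150,215)&(hsv[...,0]>100)&(hsv[...,0]<125)&(hsv[...,1]>150)&(z>70);print('left',pca(m))
m=box(355,425,150,215)&(z>80);print('right',pca(m))
for u,v in((325,264),(278,292)): 
    m=box(u-12,u+12,v-12,v+12)&(z>25);print('pot',pca(m))
a=f['color'][245:320,395:495][:,:,::-1];b=f['color'][245:320,125:225][:,:,::-1]
cv2.imwrite('pics/crop1.png',cv2.resize(np.vstack([a,b]),None,fx=4,fy=4,interpolation=cv2.INTER_CUBIC))
E
```

```text
board z 8.301825111153335 table 1.6204355135662354 block 30.50336222826388
stone (957, array([411.8, 330. ,  62.5]), ((411.93438720703125, 191.78781127929688), (356.4520263671875, 89.8987808227539), 89.7044906616211), array([34.2, 47. , 52.9]))
block (4127, array([ 430. , -252.7,   39.7]), ((432.04736328125, -159.35516357421875), (345.9476318359375, 150.36427307128906), 89.8465576171875), array([27.6, 31.2, 57.7]))
418 261 (123, array([ 459.3, -210.2,  104.1]), ((436.2312316894531, -111.90481567382812), (47.00767517089844, 284.0520935058594), 19.77311897277832), array([42.6, 53.8, 67.4])) 1066.7
444 263 (49, array([ 457.5, -269.1,  107.4]), ((408.3703918457031, -144.2176513671875), (25.03607177734375, 326.1977844238281), 19.376876831054688), array([ 38.5,  44.4, 661.4])) 1066.7
416 291 (81, array([ 397.3, -218.8,   61.2]), ((387.1008605957031, -114.13018798828125), (29.91868782043457, 257.55596923828125), 2.711427927017212), array([36.8, 48.7, 57.4])) 1066.7
444 291 (203, array([ 398. , -284.2,   65.1]), ((396.5462341308594, -145.0252227783203), (42.77587127685547, 320.5979919433594), 3.263923406600952), array([43.1, 59.5, 73.2])) 1066.7
left (2430, array([625.9, 100.7,  96.7]), ((538.3622436523438, 46.79389190673828), (327.93408203125, 124.73246002197266), 31.66664695739746), array([89.8, 93. , 99.9]))
right (2519, array([ 632.3, -158.3,  101.7]), ((545.2879638671875, -72.515869140625), (127.99522399902344, 376.6930847167969), 45.51778793334961), array([89.8, 92.8, 96.2]))
pot (259, array([451.7, -10.4,  66.8]), ((419.5434875488281, -9.003259658813477), (40.0419807434082, 109.15619659423828), 87.0543441772461), array([34.5, 38.6, 46. ]))
pot (262, array([386.2,  95.2,  46.6]), ((386.1710205078125, 64.4289779663086), (101.69849395751953, 39.102500915527344), 89.37509155273438), array([34. , 38.4, 44.4]))
```

View pics/crop1.png

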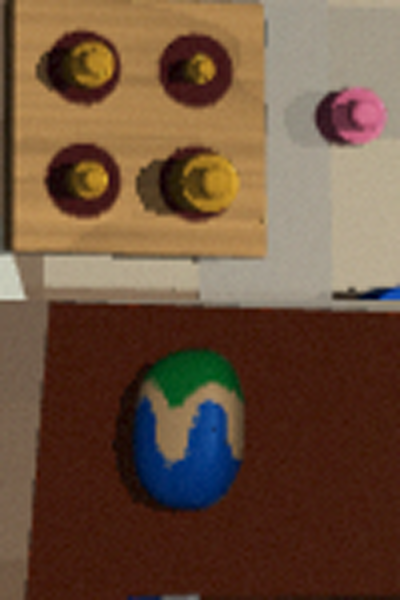

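The crop confirms the sea stone. On the block, weight_200 is lower right (444,291), 100 upper left, 50 lower left and 20 upper right, with the pink one off the block. A few depth readings are invalid, so I'll re-measure with those filtered out.

```bash
python3 - <<'E'
from h import *
f=load('top');c=cloud(f);z=c[...,2];hsv=cv2.cvtColor(f['color'],cv2.COLOR_RGB2HSV)
ok=(f['range_z']>0)&(z<130)
def box(u0,u1,v0,v1):
    m=np.zeros((480,640),bool);m[v0:v1,u0:u1]=1;return m&ok
def rect(m,h=None):
    n,l,s,ce=cv2.connectedComponentsWithStats(m.astype(np.uint8));k=1+s[1:,4].argmax();m=l==k
    v,u=np.nonzero(m);q=c[m][:,:2] if h is None else np.array([onplane(f,a,b,h)[:2] for a,b in zip(u,v)])
    r=cv2.minAreaRect(q.astype(np.float32));w,V=np.linalg.eigh(np.cov(q.T));return [np.round(x,2) for x in (q.mean(0),*r,np.arctan2(V[1,1],V[0,1]))]
brown=(hsv[...,0]<12)&(hsv[...,1]>120)&(hsv[...,2]<110)
m=box(140,205,250,310)&(z>22);print('stone z',rect(m))
mb=box(152,200,252,305)&((hsv[...,0]>35)&(hsv[...,0]<125)&(hsv[...,1]>120));print('stone paint h30',rect(mb,30))
print('block',rect(box(390,470,238,316)&(z>24)&(z<36)|box(390,470,238,316)&(z>24)))
for n,u,v,h in((100,418,261,52),(20,444,263,42),(50,416,291,47),(200,444,291,58)):
    m=box(u-13,u+13,v-13,v+13)&(hsv[...,0]>15)&(hsv[...,0]<32)&(hsv[...,1]>165)&(z>34)
    print(n,rect(m),rect(m,h),m.sum(),np.round(np.percentile(z[m],97),1))
for n,u,v in((100,418,261),(20,444,263),(50,416,291),(200,444,291)):
    m=box(u-13,u+13,v-13,v+13)&(((hsv[...,0]<8)|(hsv[...,0]>165))&(hsv[...,1]>110)&(hsv[...,2]<140)|(z>36))
    print('disc',n,rect(m,32))
m=box(240,312,150,215)&(hsv[...,0]>100)&(hsv[...,0]<125)&(hsv[...,1]>150)&(z>80);print('left',rect(m,99),np.median(z[175:190,270:285]))
m=box(360,425,150,215)&(z>85)&(z<110);print('right',rect(m,94))
for u,v in((325,264),(278,292)): print('pot',rect(box(u-12,u+12,v-12,v+12)&(z>25)))
print('brush',rect(box(150,236,315,327)&((z>13)|((hsv[...,2]>140)))))
# scene cross-check on stone
f=load('scene');c=cloud(f);z=c[...,2];ok=(f['range_z']>0)&(z<130)
m=box(415,460,200,240)&(z>18);print('scene stone',np.round(c[m].min(0)),np.round(c[m].max(0)))
for n,u,v in((200,178,256),(100,208,270)):
    m=box(u-12,u+12,v-14,v+10)&(z>48);print(n,np.round(c[m].mean(0)),np.round(z[m].max()))
E
```

```text
stone z [array([412.55, 335.39]), array([412.41, 339.81]), array([89.4 , 60.21]), np.float64(1.76), np.float64(-3.13)]
stone paint h30 [array([396.15, 340.95]), array([399.87, 341.46]), array([59.7 , 60.34]), np.float64(1.54), np.float64(1.22)]
block [array([ 430.27, -254.64]), array([ 431.79, -256.56]), array([151.53, 150.36]), np.float64(89.85), np.float64(1.7)]
100 [array([ 463.7 , -220.95]), array([ 463.92, -222.56]), array([23.92, 23.49]), np.float64(89.78), np.float64(2.27)] [array([ 463.98, -221.62]), array([ 464.05, -221.4 ]), array([23.04, 25.78]), np.float64(1.55), np.float64(1.98)] 113 66.4
20 [array([ 464.31, -287.68]), array([ 464.51, -288.02]), array([14.67, 14.52]), np.float64(13.98), np.float64(1.53)] [array([ 464.61, -288.63]), array([ 464.46, -288.94]), array([13.97, 16.52]), np.float64(1.56), np.float64(1.77)] 42 53.2
50 [array([ 399.02, -221.86]), array([ 400.41, -223.42]), array([18.69, 20.77]), np.float64(1.55), np.float64(2.04)] [array([ 399.09, -222.39]), array([ 400.18, -222.43]), array([18.24, 20.95]), np.float64(1.47), np.float64(1.89)] 72 57.7
200 [array([
[... 722 characters left out ...]
 [array([625.26, 100.54]), array([625.45, 100.79]), array([123.12, 124.26]), np.float64(1.9), np.float64(1.78)] 92.75144597357723
right [array([ 634.4, -159.7]), array([ 634.03, -159.95]), array([127.52, 127.7 ]), np.float64(46.29), np.float64(2.31)]
pot [array([454.13, -11.05]), array([453.74, -10.67]), array([39.72, 39.46]), np.float64(1.63), np.float64(-3.0)]
pot [array([386.37,  95.83]), array([386.54,  95.54]), array([38.83, 39.07]), np.float64(1.59), np.float64(1.27)]
brush [array([313.94, 287.79]), array([314.44, 285.25]), array([ 11.72, 177.83]), np.float64(2.31), np.float64(1.61)]
scene stone [313. 310.  18.] [464. 369.  55.]
200 [ 407. -287.   60.] 72.0
100 [ 471. -222.   55.] 65.0
```

```bash
python3 -m inch '[[100,0,0,0,0,0,0.115],[100,0,0,0,0,0,0.115],[100,0,0,0,0,0,0.115],[100,4.3,0,0,0,0,0],[100,4.3,0,0,0,0,0],[100,4.3,0,0,0,0,0],[100,4.3,0,0,0,0,0],[100,4.3,0,0,0,0,0]]'
python3 -m inch '[[100,0,-4,0,0,0,0],[100,0,-4,0,0,0,0],[100,0,-4,0,0,0,0],[100,0,-4,0,0,0,0],[100,0,-4,0,0,0,0],[100,0,-4,0,0,0,0],[100,0,-4,0,0,0,0],[100,0,-4,0,0,0,0]]'
```

```text
time: 0.9
eef_pos: [411.8, -509.9, 191.0]
orientation: [-3.141, 0.0, 0.018]
contact_force: [-0.3, -0.3, -0.0]
grip_width: 92.6
grip_force: 0.0
time: 1.7
eef_pos: [404.0, -188.8, 191.1]
orientation: [-3.141, 0.0, 0.018]
contact_force: [0.5, -0.7, 0.1]
grip_width: 93.2
grip_force: 0.0
```

```bash
python3 -m inch '[[100,0,-4,0,0,0,0],[100,0,-4,0,0,0,0],[100,0,-4,0,0,0,0],[100,0,-4,0,0,0,0],[100,0,-4,0,0,0,0],[100,0,-4,0,0,0,0],[100,0,-4,0,0,0,0],[100,0,-4,0,0,0,0]]'
python3 -m inch '[[100,0.6,-4,0,0,0,0],[100,0.6,-4,0,0,0,0],[100,0.6,-4,0,0,0,0],[100,0,-4,0,0,0,0],[100,0,-4,0,0,0,0],[100,0,-0.8,3,0,0,0],[100,0,0,4,0,0,0],[100,0,0,3,0,0,0]]'
python3 - <<'E'
from h import *
f=grab('wrist','w1.png');print(manip.sense()['eef_pos'],f['position'],f['attitude'])
E
```

```text
time: 2.5
eef_pos: [398.3, 131.2, 191.3]
orientation: [3.142, 0.0, 0.018]
contact_force: [1.5, -0.4, 0.1]
grip_width: 92.9
grip_force: 0.0
time: 3.3
eef_pos: [412.2, 337.8, 89.1]
orientation: [3.141, 0.001, 0.019]
contact_force: [-0.3, 0.6, -0.1]
grip_width: 92.9
grip_force: 0.0
[410.28066264 336.21563318  85.11212516] [498.14669123 339.94117448 282.31761191] [ 2.83291741e+00 -9.53820484e-04 -1.55308924e+00]
```

View pics/w1.png

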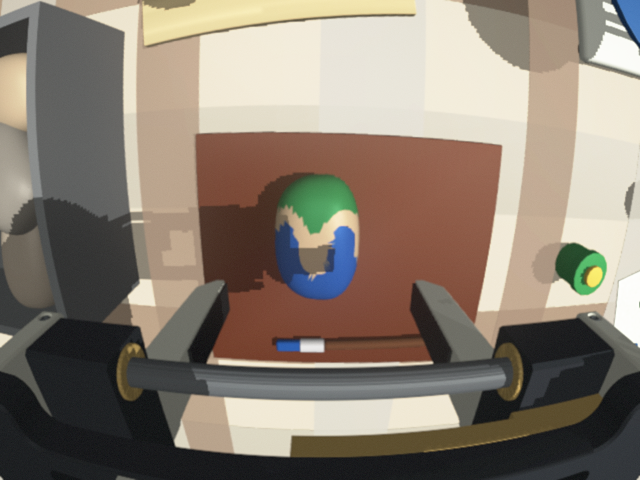

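The stone is centred between the fingers: (317,240) against a finger midpoint of about 320. I'll descend about 78 mm and close.

```bash
python3 -c "
from workcell import manip;print(manip.sense()['eef_pos'])"
python3 -m inch '[[100,0,0,2.5,0,0,0],[100,0,0,2.5,0,0,0],[100,0,0,2,0,0,0],[100,0,0,0.5,0,0,0],[100,0,0,0,0,0,0],[100,0,0,0,0,0,0],[100,0,0,0,0,0,0],[100,0,0,0,0,0,0]]'
```

```text
[410.28066264 336.21563318  85.11212516]
time: 4.15
eef_pos: [413.5, 338.1, 17.2]
orientation: [-3.141, -0.001, 0.018]
contact_force: [-0.6, 0.8, -0.5]
grip_width: 93.1
grip_force: 0.0
```

```bash

python3 -m inch '[[100,0,0,0.55,0,0,0],[100,0,0,0,0,0,0],[40,0,0,0,0,0,0],[40,0,0,0,0,0,0],[40,0,0,0,0,0,0],[40,0,0,0,0,0,0],[40,0,0,0,0,0,0],[40,0,0,0,0,0,0]]'
python3 -m inch '[[40,0,0,0,0,0,0],[40,0,0,0,0,0,0],[40,0,0,-1,0,0,0],[40,0,0,-2,0,0,0],[40,0,0,-3,0,0,0],[40,0,0,-3,0,0,0],[40,0,0,-3,0,0,0],[40,0,0,-3,0,0,0]]'
```

```text
time: 4.95
eef_pos: [413.2, 338.1, 11.0]
orientation: [-3.141, -0.0, 0.018]
contact_force: [0.0, 0.9, -0.2]
grip_width: 52.0
grip_force: 26.1
time: 5.75
eef_pos: [412.5, 337.2, 162.3]
orientation: [3.141, 0.001, 0.018]
contact_force: [1.0, 0.4, -3.3]
grip_width: 47.1
grip_force: 25.4
```

```bash
python3 - <<'E'
from h import *
f=grab('wrist','w2.png');print(manip.sense())
E
```

```text
{'time': 5.8, 'qpos': array([ 5.98198795e-01,  3.48136922e-01,  1.72056374e+00, -3.25331428e-04,
        1.06717060e+00,  2.15129177e+00]), 'joint_velocities': array([-0.00046922,  0.03086437,  0.01824314, -0.00113218, -0.12631884,
       -0.00077634]), 'tau': array([-4.26953500e-01, -3.28039777e+01, -1.66692764e+01, -3.32582113e-02,
       -3.73974061e-01,  3.03463094e-03]), 'eef_pos': array([414.46622107, 338.62334149, 167.0695401 ]), 'orientation': array([-3.13869382, -0.00494091,  0.01785238]), 'contact_force': array([3.22971621, 2.41597288, 2.73347004]), 'torque': array([ 0.17151067, -0.31230113,  0.03095622]), 'grip_force': 25.69088373449631, 'grip_width': 47.02225845200282}
```

View pics/w2.png

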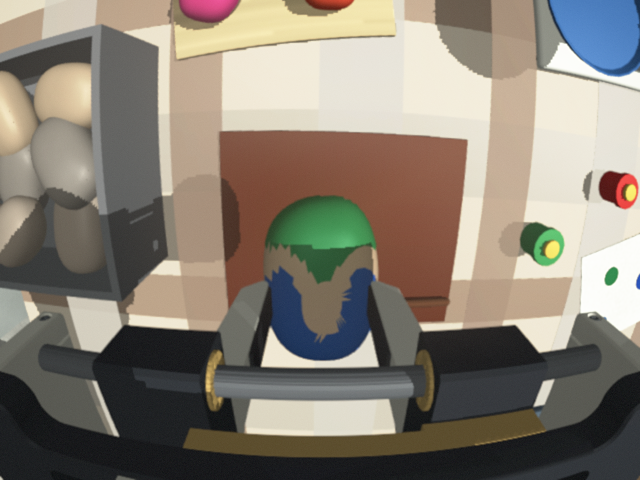

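The stone is held between the pads, but the opening of 47 mm means they aren't on its widest part. I'll measure how it hangs using the scene camera.

```bash
python3 - <<'E'
from h import *
f=grab('scene','s2.png');c=cloud(f);hsv=cv2.cvtColor(f['color'],cv2.COLOR_RGB2HSV)
s=manip.sense();print(s['eef_pos'],s['grip_width'],s['time'])
m=(np.abs(c[...,0]-413)<70)&(np.abs(c[...,1]-338)<70)&(c[...,2]>60)&(c[...,2]<230)
paint=m&(hsv[...,0]>35)&(hsv[...,0]<125)&(hsv[...,1]>110)&(hsv[...,2]>40)
print(np.percentile(c[paint],[1,50,99],axis=0).round(0))
v,u=np.nonzero(paint);print(u.min(),u.max(),v.min(),v.max())
u0,v0=int(u.mean()),int(v.mean())
cv2.imwrite('pics/s2c.png',cv2.resize(f['color'][max(0,v0-60):v0+60,u0-80:u0+80][:,:,::-1],None,fx=4,fy=4,interpolation=cv2.INTER_CUBIC))
E
```

```text
[414.43456086 338.5831186  164.68182522] 46.961786791321096 5.85
[[391. 312. 179.]
 [449. 335. 196.]
 [465. 360. 206.]]
432 462 153 178
```

View pics/s2c.png

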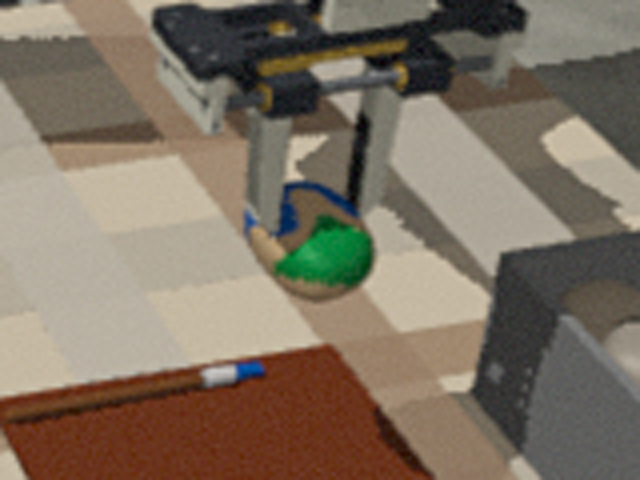

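The stone has pitched nose-down in the pads, so the grip was off its centre of mass. I'll set it back on the board, re-measure, and regrasp.

```bash

python3 -m inch '[[40,0,0,4,0,0,0],[40,0,0,4,0,0,0],[40,0,0,3,0,0,0],[40,0,0,1.2,0,0,0],[40,0,0,0.5,0,0,0],[40,0,0,0.5,0,0,0],[40,0,0,0.5,0,0,0],[40,0,0,0.5,0,0,0]]'
python3 -m inch '[[40,0,0,0.5,0,0,0],[60,0,0,0,0,0,0],[100,0,0,0,0,0,0],[100,0,0,0,0,0,0],[100,0,0,0,0,0,0],[100,0,0,0,0,0,0],[100,0,0,0,0,0,0],[100,0,0,0,0,0,0]]'
python3 -m inch '[[100,0,0,-3,0,0,0],[100,0,0,-3,0,0,0],[100,0,0,-3,0,0,0],[100,0,0,0,0,0,0],[100,0,0,0,0,0,0],[100,0,0,0,0,0,0],[100,0,0,0,0,0,0],[100,0,0,0,0,0,0]]'
python3 - <<'E'
from h import *
f=grab('wrist','w3.png');K=f['camera_matrix'];print(manip.sense()['eef_pos'])
z=f['range_z'];v,u=np.mgrid[:480,:640];a=(u-K[0,2])/K[0,0];b=(v-K[1,2])/K[1,1];r=np.hypot(a,b)+1e-9
t=np.tan(r)/r;p=np.stack([a*t*z,b*t*z,z],-1)@Rm(f['attitude']).T+f['position']
hsv=cv2.cvtColor(f['color'],cv2.COLOR_RGB2HSV)
print('board z',np.median(p[200:300,225:250,2]))
m=(z>0)&(p[...,2]>17)&(p[...,2]<60)&(abs(p[...,1]-340)<42)&(abs(p[...,0]-412)<65)
q=p[m];print(m.sum(),np.percentile(q,[0,1,99,100],axis=0).round(1),cv2.minAreaRect(q[:,:2].astype(np.float32)))
hi=q[q[:,2]>np.percentile(q[:,2],85)];print('top',hi.mean(0))
f=grab('scene');c=cloud(f);m=(f['range_z']>0)&(abs(c[...,0]-412)<70)&(abs(c[...,1]-340)<42)&(c[...,2]>17)&(c[...,2]<60)
hsv=cv2.cvtColor(f['color'],cv2.COLOR_RGB2HSV);m&=(hsv[...,0]>35)&(hsv[...,0]<125)&(hsv[...,1]>110)
print('scene',np.percentile(c[m],[1,50,99],axis=0).round(1))
E
```

```text
time: 6.65
eef_pos: [413.6, 338.2, 19.4]
orientation: [-3.141, -0.001, 0.018]
contact_force: [0.4, -0.1, -3.3]
grip_width: 47.3
grip_force: 25.4
time: 7.45
eef_pos: [413.1, 337.8, 13.8]
orientation: [3.142, 0.0, 0.018]
contact_force: [-0.2, 0.5, 0.5]
grip_width: 92.4
grip_force: 0.0
time: 8.25
eef_pos: [412.8, 337.6, 103.0]
orientation: [3.141, 0.001, 0.018]
contact_force: [0.2, -0.7, 0.0]
grip_width: 92.7
grip_force: 0.0
[412.81727692 337.67049866 103.19390374]
board z 8.036538846986645
8119 [[371.6 311.3  22.4]
 [376.7 313.3  31.7]
 [461.7 368.7  51.6]
 [463.4 370.6  52.7]] ((417.62054443359375, 340.7421569824219), (59.183387756347656, 91.81993103027344), 88.76866149902344)
top [417.45195773 340.60366466  50.76535962]
scene [[380.2 315.   25. ]
 [444.  335.8  44.3]
 [464.5 365.7  52.8]]
```

View pics/w3.png

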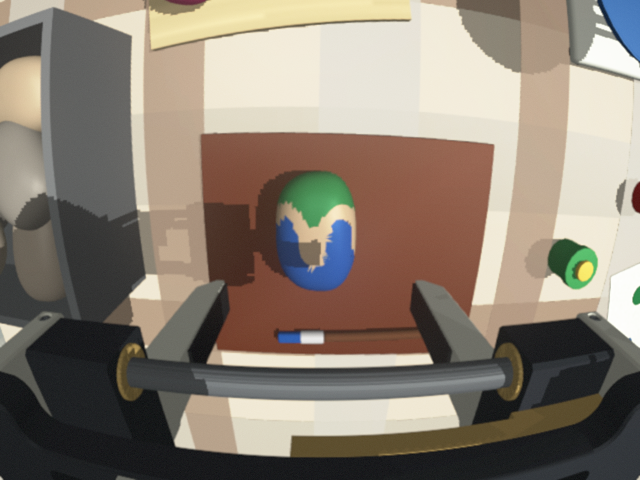

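Wrist and scene depth agree that the stone is flat again, centred at (417.6, 340.7), size 92 x 59. The top view was about 5 mm off in x. Regrasping at the true centre.

```bash

python3 -m inch '[[100,0.5,-0.3,2,0,0,0],[100,0,0,3,0,0,0],[100,0,0,3,0,0,0],[100,0,0,1.2,0,0,0],[100,0,0,0,0,0,0],[100,0,0,0,0,0,0],[100,0,0,0,0,0,0],[50,0,0,0,0,0,0]]'
python3 -m inch '[[50,0,0,0,0,0,0],[50,0,0,0,0,0,0],[50,0,0,0,0,0,0],[50,0,0,0,0,0,0],[50,0,0,0,0,0,0],[50,0,0,0,0,0,0],[50,0,0,0,0,0,0],[50,0,0,0,0,0,0]]'
python3 -m inch '[[50,0,0,-0.5,0,0,0],[50,0,0,-1,0,0,0],[50,0,0,-1,0,0,0],[50,0,0,-1,0,0,0],[50,0,0,-1,0,0,0],[50,0,0,-1,0,0,0],[50,0,0,0,0,0,0],[50,0,0,0,0,0,0]]'
```

```text
time: 9.15
eef_pos: [418.6, 341.3, 13.0]
orientation: [-3.141, -0.002, 0.018]
contact_force: [0.8, -0.7, -0.1]
grip_width: 88.7
grip_force: 0.0
time: 9.95
eef_pos: [418.0, 340.9, 11.9]
orientation: [3.141, 0.0, 0.018]
contact_force: [-1.2, -0.4, 2.1]
grip_width: 51.2
grip_force: 26.6
time: 10.75
eef_pos: [418.0, 340.9, 67.0]
orientation: [-3.141, -0.0, 0.018]
contact_force: [-0.5, 0.3, 0.1]
grip_width: 46.7
grip_force: 0.0
```

The opening went to the commanded 50% with no grip force, so the stone slid out downward. The pads must sit higher than I assumed when spread, so I'll measure the fingertips and the stone.

```bash
cat >> h.py <<'E'
def wcloud(f):
    K=f['camera_matrix'];z=f['range_z'];v,u=np.mgrid[:480,:640];a=(u-K[0,2])/K[0,0];b=(v-K[1,2])/K[1,1];r=np.hypot(a,b)+1e-9
    t=np.tan(r)/r;return np.stack([a*t*z,b*t*z,z],-1)@Rm(f['attitude']).T+f['position']
def stone(f,p,x,y,zmin=17,zmax=60,r=65):
    m=(f['range_z']>0)&(p[...,2]>zmin)&(p[...,2]<zmax)&(abs(p[...,1]-y)<42)&(abs(p[...,0]-x)<r)
    q=p[m];print(m.sum(),np.percentile(q,[0,1,99,100],axis=0).round(1).tolist(),cv2.minAreaRect(q[:,:2].astype(np.float32)))
E
python3 - <<'E'
from h import *
f=grab('wrist','w4.png');p=wcloud(f);print(manip.sense()['eef_pos'])
stone(f,p,418,341,17,56)
e=manip.sense()['eef_pos']
for s in(1,-1):
    m=(f['range_z']>0)&(abs(p[...,0]-e[0])<25)&(s*(p[...,1]-e[1])>10)&(s*(p[...,1]-e[1])<55)&(p[...,2]>e[2]-40)&(p[...,2]<e[2]+60)
    q=p[m];print(s,len(q),np.percentile(q,[0,2,50,98],axis=0).round(1).tolist())
f=grab('scene');c=cloud(f);stone(f,c,418,341,17,56)
for s in(1,-1):
    m=(f['range_z']>0)&(abs(c[...,0]-e[0])<25)&(s*(c[...,1]-e[1])>10)&(s*(c[...,1]-e[1])<55)&(c[...,2]>e[2]-10)&(c[...,2]<e[2]+60)
    q=c[m];print(s,len(q),np.percentile(q,[0,2,50,98],axis=0).round(1).tolist() if len(q) else 0)
E
```

```text
[417.85664627 340.79513386  66.63560936]
10229 [[372.3, 312.5, 22.1], [378.3, 315.1, 30.3], [461.6, 370.0, 51.5], [463.3, 372.0, 52.7]] ((417.792724609375, 342.10162353515625), (59.38413619995117, 91.02244567871094), 88.69295501708984)
1 3512 [[392.9, 350.8, 31.5], [395.0, 351.4, 38.0], [426.5, 364.7, 49.3], [441.5, 378.1, 125.4]]
-1 3143 [[392.9, 302.7, 30.6], [395.4, 304.7, 37.3], [427.1, 318.2, 49.2], [441.3, 330.3, 125.5]]
647 [[373.9, 312.6, 17.5], [384.2, 314.2, 19.2], [462.4, 367.8, 53.3], [464.3, 371.5, 54.7]] ((418.4806823730469, 342.2760009765625), (90.7315902709961, 58.299537658691406), 3.418222427368164)
1 101 [[408.3, 364.1, 92.7], [410.4, 364.9, 95.2], [424.5, 369.1, 112.2], [429.4, 381.1, 125.8]]
-1 82 [[411.2, 302.7, 94.2], [413.4, 303.7, 96.1], [426.9, 310.0, 114.6], [431.5, 319.9, 125.1]]
```

View pics/w4.png

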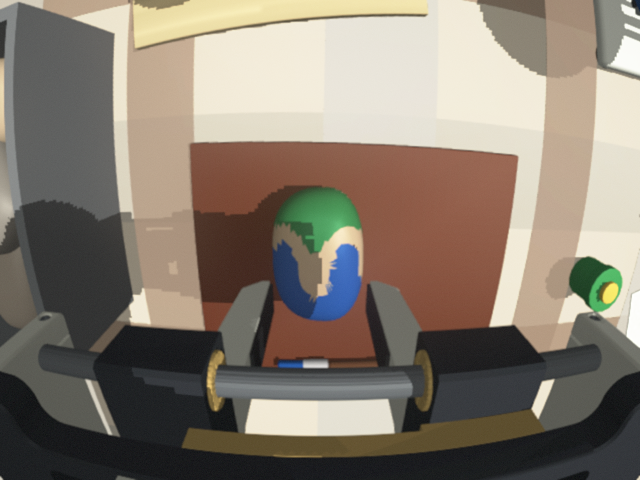

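```bash
cat > tip.py <<'E'
from h import *
s=manip.sense();e=s['eef_pos'];print(e,s['grip_width'])
for n in('scene','wrist'):
    f=grab(n);p=cloud(f) if n=='scene' else wcloud(f)
    for k in(1,-1):
        d=p-e
        m=(f['range_z']>0)&(abs(d[...,0])<14)&(k*d[...,1]>s['grip_width']/2-8)&(k*d[...,1]<s['grip_width']/2+22)&(d[...,2]>-8)&(d[...,2]<80)
        q=d[m];print(n,k,len(q),np.percentile(q[:,2],[0,1,3,10]).round(1) if len(q) else '',np.percentile(q[:,1],[1,99]).round(1) if len(q) else '')
E
python3 -m inch '[[72,0,0,-3,0,0,0],[72,0,0,-3,0,0,0],[72,0,0,-3,0,0,0],[72,0,0,0,0,0,0],[72,0,0,0,0,0,0],[72,0,0,0,0,0,0],[72,0,0,0,0,0,0],[72,0,0,0,0,0,0]]'
python3 tip.py
python3 -m inch '[[25,0,0,0,0,0,0],[25,0,0,0,0,0,0],[25,0,0,0,0,0,0],[25,0,0,0,0,0,0],[25,0,0,0,0,0,0],[25,0,0,0,0,0,0],[25,0,0,0,0,0,0],[25,0,0,0,0,0,0]]'
python3 tip.py
```

```text
time: 11.65
eef_pos: [417.7, 340.7, 156.0]
orientation: [3.141, 0.001, 0.018]
contact_force: [0.6, -0.3, -0.4]
grip_width: 67.1
grip_force: 0.0
[417.69742437 340.69618817 155.95877879] 67.1450544609989
scene 1 195 [26.7 27.3 30.1 33.8] [33.8 51.4]
scene -1 166 [28.9 30.7 33.  38.2] [-48.7 -30.8]
wrist 1 2816 [26.6 28.6 31.  36.8] [33.7 49.5]
wrist -1 2820 [26.8 28.8 31.  36.8] [-48.2 -32.6]
time: 12.55
eef_pos: [418.0, 340.9, 156.8]
orientation: [-3.142, 0.0, 0.018]
contact_force: [0.7, 0.0, -0.1]
grip_width: 23.6
grip_force: 0.0
[418.0350095  340.93164524 156.83419654] 23.572338543169653
scene 1 189 [26.1 27.9 29.5 34.4] [12.2 28.8]
scene -1 172 [28.4 30.5 33.6 37.8] [-27.4  -9.5]
wrist 1 2260 [26.3 28.3 30.6 36.9] [12.  27.7]
wrist -1 2220 [26.5 28.3 30.7 37.2] [-26.4 -11.1]
```

Both cameras put the real fingertips about 26.5 mm above the reported TCP at every opening. So I need to go about 26 mm deeper than I did. Regrasping with the tips at about z=12.

```bash

python3 -m inch '[[100,0,-0.1,0,0,0,0],[100,0,0,0,0,0,0],[100,0,0,2,0,0,0],[100,0,0,3,0,0,0],[100,0,0,3,0,0,0],[100,0,0,3,0,0,0],[100,0,0,2,0,0,0],[100,0,0,0,0,0,0]]'
python3 -m inch '[[100,0,0,1,0,0,0],[100,0,0,1,0,0,0],[100,0,0,1,0,0,0],[100,0,0,0.5,0,0,0],[100,0,0,0.4,0,0,0],[100,0,0,0,0,0,0],[100,0,0,0,0,0,0],[100,0,0,0,0,0,0]]'
```

```text
time: 13.45
eef_pos: [416.6, 341.0, 24.6]
orientation: [3.139, 0.004, 0.018]
contact_force: [-0.9, -1.6, 0.1]
grip_width: 82.6
grip_force: 0.0
time: 14.25
eef_pos: [418.2, 342.1, -11.8]
orientation: [-3.141, -0.001, 0.018]
contact_force: [-0.2, 0.7, -0.5]
grip_width: 92.9
grip_force: 0.0
```

```bash

python3 -m inch '[[50,0,0,0,0,0,0],[50,0,0,0,0,0,0],[50,0,0,0,0,0,0],[50,0,0,0,0,0,0],[50,0,0,0,0,0,0],[50,0,0,0,0,0,0],[50,0,0,0,0,0,0],[50,0,0,0,0,0,0]]'
```

```text
time: 15.05
eef_pos: [418.0, 341.9, -12.2]
orientation: [3.142, 0.0, 0.018]
contact_force: [0.6, -0.3, 1.0]
grip_width: 58.0
grip_force: 29.9
```

Width is 58 mm on the widest part, which is a proper grip. Lifting, then locating the pans with the scene and wrist clouds.

```bash

python3 -m inch '[[50,0,0,-1,0,0,0],[50,0,0,-2,0,0,0],[50,0,0,-3,0,0,0],[50,0,0,-3,0,0,0],[50,0,0,-3,0,0,0],[50,0,0,-1.5,0,0,0],[50,0,0,0,0,0,0],[50,0,0,0,0,0,0]]'
cat > pans.py <<'E'
from h import *
def circ(q):
    A=np.c_[2*q[:,:2],np.ones(len(q))];s=np.linalg.lstsq(A,(q[:,:2]**2).sum(1),rcond=None)[0];return s[:2].round(1),np.sqrt(s[2]+s[0]**2+s[1]**2).round(1)
def hullc(q): 
    h=cv2.convexHull(q[:,:2].astype(np.float32))[:,0];c,r=cv2.minEnclosingCircle(h);return np.round(c,1),round(r,1),circ(h)
f=grab('scene');p=cloud(f);hsv=cv2.cvtColor(f['color'],cv2.COLOR_RGB2HSV)
for n,y in(('left',100),('right',-160)):
    for zr in((75,110),):
        m=(f['range_z']>0)&(np.hypot(p[...,0]-628,p[...,1]-y)<78)&(p[...,2]>zr[0])&(p[...,2]<zr[1])
        if n=='left': m&=(hsv[...,0]>100)&(hsv[...,0]<125)&(hsv[...,1]>130)
        q=p[m];fl=(np.hypot(p[...,0]-628,p[...,1]-y)<30)&(f['range_z']>0)
        print(n,len(q),hullc(q),'floor',np.median(p[fl][:,2]).round(1))
E
python3 pans.py; python3 - <<'E'
from h import *
f=load('scene');p=cloud(f);m=(f['range_z']>0)&(abs(p[...,0]-418)<60)&(abs(p[...,1]-341)<40)&(p[...,2]>100)&(p[...,2]<185)
hsv=cv2.cvtColor(f['color'],cv2.COLOR_RGB2HSV);m&=(hsv[...,1]>90)
print(np.percentile(p[m],[0,1,50,99],axis=0).round(1).tolist())
# weights & block, scene
for n,x,y,h in((100,466,-222,52),(20,466,-289,40),(50,400,-222,46),(200,400,-289,58)):
    m=(f['range_z']>0)&(abs(p[...,0]-x)<20)&(abs(p[...,1]-y)<20)&(p[...,2]>36);q=p[m];print(n,len(q),np.percentile(q,[1,50,99],axis=0).round(1).tolist())
    m&=p[...,2]>h+6;q=p[m];print('  knob',len(q),q.mean(0).round(1) if len(q) else '')
E
```

```text
time: 15.85
eef_pos: [417.6, 341.7, 122.5]
orientation: [3.141, 0.0, 0.018]
contact_force: [-0.8, -0.2, -3.2]
grip_width: 58.2
grip_force: 29.9
left 2094 (array([627.3, 102.8]), 65.2, (array([626.3, 101.1]), np.float64(63.1))) floor 89.0
right 2596 (array([ 636.6, -153.4]), 69.4, (array([ 635.7, -156. ]), np.float64(66.3))) floor 90.5
[[383.5, 314.2, 152.5], [389.0, 315.6, 153.9], [446.3, 335.3, 176.5], [462.5, 364.0, 184.8]]
100 142 [[459.0, -233.9, 36.7], [473.4, -221.5, 50.8], [482.4, -209.6, 63.4]]
  knob 29 [ 469.1 -222.    61.4]
20 47 [[462.0, -294.3, 36.2], [469.5, -287.3, 41.6], [476.9, -280.8, 50.0]]
  knob 14 [ 467.6 -287.9   48.4]
50 83 [[394.2, -231.3, 36.6], [404.9, -221.7, 45.5], [415.7, -211.8, 56.7]]
  knob 15 [ 401.9 -222.1   54.4]
200 225 [[390.8, -303.2, 36.4], [409.0, -287.4, 55.8], [419.0, -272.0, 72.5]]
  knob 42 [ 403.1 -287.3   68.7]
```

The stone hangs level and the pans are located. Moving over the left pan at about (628,101).

```bash

python3 -m inch '[[50,2,2.5,0,0,0,0],[50,3,3.5,0,0,0,0],[50,3,3.5,0,0,0,0],[50,3,3.5,0,0,0,0],[50,3,3.5,0,0,0,0],[50,3,3.5,0,0,0,0],[50,2.5,3,0,0,0,0],[50,1.1,1.5,0,0,0,0]]'
python3 -m inch '[[50,0,0,1,0,0,0],[50,0,0,1,0,0,0],[50,0,0,0.5,0,0,0],[50,0,0,0.3,0,0,0],[50,0,0,0.3,0,0,0],[50,0,0,0.3,0,0,0],[50,0,0,0.3,0,0,0],[50,0,0,0,0,0,0]]'
```

```text
time: 16.7
eef_pos: [629.3, 97.9, 121.0]
orientation: [3.141, 0.002, 0.016]
contact_force: [0.3, 0.8, -2.7]
grip_width: 57.9
grip_force: 29.9
time: 17.5
eef_pos: [628.1, 100.7, 85.5]
orientation: [3.142, 0.0, 0.018]
contact_force: [0.6, 0.4, -3.3]
grip_width: 58.1
grip_force: 29.9
```

```bash

python3 -m inch '[[50,0,0,0.5,0,0,0],[50,0,0,0.5,0,0,0],[50,0,0,0.4,0,0,0],[50,0,0,0.4,0,0,0],[50,0,0,0.4,0,0,0],[50,0,0,0.4,0,0,0],[50,0,0,0.3,0,0,0],[50,0,0,0,0,0,0]]'
python3 -m inch '[[50,0,0,0.2,0,0,0],[50,0,0,0.2,0,0,0],[50,0,0,0,0,0,0],[50,0,0,0,0,0,0],[50,0,0,0,0,0,0],[50,0,0,0,0,0,0],[50,0,0,0,0,0,0],[50,0,0,0,0,0,0]]'
```

```text
time: 18.3
eef_pos: [628.1, 100.6, 56.3]
orientation: [-3.142, 0.001, 0.018]
contact_force: [0.0, 0.6, -2.9]
grip_width: 58.0
grip_force: 29.9
time: 19.1
eef_pos: [628.3, 100.7, 52.9]
orientation: [-3.142, 0.0, 0.018]
contact_force: [0.4, -0.1, -3.0]
grip_width: 58.1
grip_force: 29.9
```

```bash

python3 -m inch '[[50,0,0,0.15,0,0,0],[50,0,0,0.15,0,0,0],[50,0,0,0.1,0,0,0],[50,0,0,0,0,0,0],[50,0,0,0,0,0,0],[50,0,0,0,0,0,0],[50,0,0,0,0,0,0],[50,0,0,0,0,0,0]]'
```

```text
time: 19.9
eef_pos: [628.3, 100.6, 48.9]
orientation: [-3.142, -0.0, 0.018]
contact_force: [0.2, -1.5, -1.7]
grip_width: 58.2
grip_force: 29.9
```

The pan carries the stone. Opening modestly to stay inside the rim, then rising.

```bash

python3 -m inch '[[68,0,0,0,0,0,0],[72,0,0,0,0,0,0],[72,0,0,0,0,0,0],[72,0,0,0,0,0,0],[72,0,0,-1,0,0,0],[72,0,0,-2,0,0,0],[72,0,0,-3,0,0,0],[72,0,0,-3,0,0,0]]'
python3 -m inch '[[50,0,0,-3,0,0,0],[50,0,0,0,0,0,0],[50,0,0,0,0,0,0],[50,0,0,0,0,0,0],[50,0,0,0,0,0,0],[50,0,0,0,0,0,0],[50,0,0,0,0,0,0],[50,0,0,0,0,0,0]]'
python3 - <<'E'
from h import *
f=grab('scene','s5.png');p=cloud(f);ok=f['range_z']>0
m=ok&(np.hypot(p[...,0]-628,p[...,1]-101)<60)&(p[...,2]>82)&(p[...,2]<125);q=p[m];print('stone',np.percentile(q,[1,50,99],axis=0).round(1).tolist())
m=ok&(np.hypot(p[...,0]-634,p[...,1]+158)<30);print('right floor',np.median(p[m][:,2]))
cv2.imwrite('pics/s5c.png',cv2.resize(f['color'][180:360,190:440][:,:,::-1],None,fx=3,fy=3))
E
```

```text
time: 20.7
eef_pos: [628.2, 100.6, 140.5]
orientation: [-3.142, 0.0, 0.018]
contact_force: [0.1, -0.2, 0.2]
grip_width: 66.8
grip_force: 0.0
time: 21.5
eef_pos: [628.3, 100.6, 168.6]
orientation: [3.142, 0.0, 0.018]
contact_force: [-0.9, 0.5, 0.7]
grip_width: 46.4
grip_force: 0.0
stone [[591.7, 72.9, 82.9], [642.8, 96.3, 104.7], [672.9, 127.6, 112.4]]
right floor 113.35764916230619
```

View pics/s5c.png

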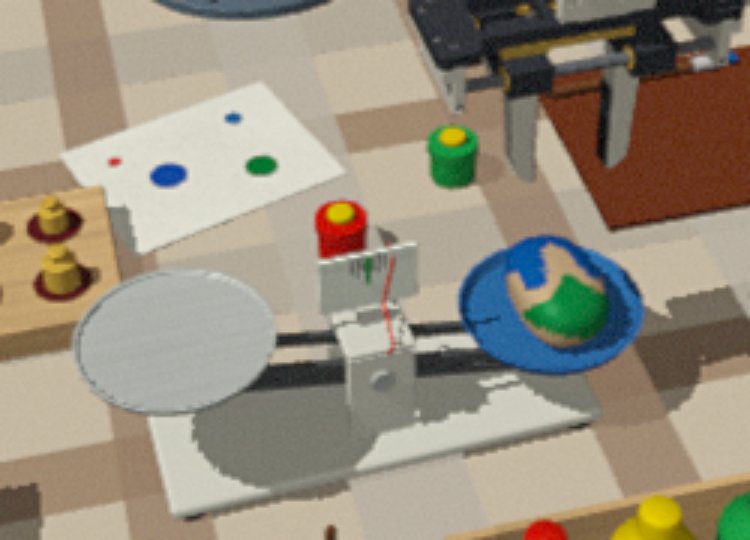

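The stone lies centred in the blue pan near (627,100), the left pan is low, and the pointer is off to the side. Next is weight_200.

```bash

python3 -m inch '[[60,-1.5,2,0,0,0,0],[60,-2.2,3.6,0,0,0,0],[60,-2.3,3.9,0,0,0,0],[60,-2.3,3.9,0,0,0,0],[60,-2.3,3.9,0,0,0,0],[60,-2.3,3.9,0,0,0,0],[60,-2.3,3.9,0,0,0,0],[60,-2.3,3.9,0,0,0,0]]'
python3 -m inch '[[60,-2.3,3.9,0,0,0,0],[60,-2.3,3.9,2,0,0,0],[60,-1.2,1.5,3,0,0,0],[60,0,0,3,0,0,0],[60,0,0,2,0,0,0],[60,0,0,0,0,0,0],[60,0,0,0,0,0,0],[60,0,0,0,0,0,0]]'
cat > wts.py <<'E'
from h import *
f=grab('wrist');p=wcloud(f);hsv=cv2.cvtColor(f['color'],cv2.COLOR_RGB2HSV);print(manip.sense()['eef_pos'].round(1))
for n,x,y,t,d in((100,469,-222,52,26),(20,469,-288,42,16),(50,403,-222,47,21),(200,402,-288,58,33)):
    m=(f['range_z']>0)&(np.hypot(p[...,0]-x,p[...,1]-y)<26)&(p[...,2]>t-7)&(p[...,2]<t+20)&(hsv[...,1]>80)
    q=p[m];k=q[q[:,2]>t+5]
    if len(q)>20: print(n,len(q),'rect',cv2.minAreaRect(q[:,:2].astype(np.float32)),'z',np.percentile(q[:,2],[2,98]).round(1),'knob',k[:,:2].mean(0).round(1) if len(k) else '')
E
python3 wts.py
```

```text
time: 22.35
eef_pos: [457.5, -193.8, 169.0]
orientation: [3.141, -0.0, 0.018]
contact_force: [0.5, 0.5, 0.4]
grip_width: 55.8
grip_force: 0.0
time: 23.15
eef_pos: [402.9, -286.8, 70.1]
orientation: [3.14, -0.001, 0.018]
contact_force: [0.0, -0.6, -0.2]
grip_width: 56.0
grip_force: 0.0
[ 402.9 -286.8   70.1]
100 1530 rect ((466.63751220703125, -224.3660430908203), (25.797855377197266, 25.68930435180664), 37.040260314941406) z [47.  63.7] knob [ 467.1 -225. ]
20 565 rect ((466.76800537109375, -290.0422668457031), (15.288275718688965, 15.6275053024292), 44.151546478271484) z [40.2 50.9] knob [ 466.8 -290. ]
50 854 rect ((400.6416931152344, -224.17337036132812), (20.697711944580078, 20.91673469543457), 53.80851745605469) z [40.9 56.5] knob [ 401.6 -224.5]
200 2305 rect ((400.84356689453125, -289.8136291503906), (32.331268310546875, 32.92043685913086), 13.786773681640625) z [52.9 71.7] knob [ 401.9 -289.8]
```

Sizes and the 66 mm grid match in the wrist cloud: 200 at (401,-290), 100 at (467,-224.5), 50 at (401,-224), 20 at (467,-290). Grasping the 200.

```bash

python3 -m inch '[[60,-0.15,0.3,1.5,0,0,0],[60,0,0,2,0,0,0],[60,0,0,1.5,0,0,0],[60,0,0,0.8,0,0,0],[60,0,0,0.4,0,0,0],[60,0,0,0,0,0,0],[60,0,0,0,0,0,0],[20,0,0,0,0,0,0]]'
python3 -m inch '[[20,0,0,0,0,0,0],[20,0,0,0,0,0,0],[20,0,0,0,0,0,0],[20,0,0,0,0,0,0],[20,0,0,-0.5,0,0,0],[20,0,0,-1.5,0,0,0],[20,0,0,-3,0,0,0],[20,0,0,-3,0,0,0]]'
```

```text
time: 24.0
eef_pos: [401.1, -289.8, 7.5]
orientation: [3.141, -0.001, 0.018]
contact_force: [-0.5, -0.7, -0.1]
grip_width: 51.5
grip_force: 0.0
time: 24.8
eef_pos: [400.2, -289.0, 87.5]
orientation: [-3.14, 0.001, 0.018]
contact_force: [0.7, -0.0, -2.3]
grip_width: 32.8
grip_force: 30.0
```

```bash

python3 -m inch '[[20,0,0,-4,0,0,0],[20,2.5,-1.5,0,0,0,0],[20,3.2,-2,0,0,0,0],[20,3.2,-2,0,0,0,0],[20,3.2,-2,0,0,0,0],[20,3.2,-2,0,0,0,0],[20,3.2,-2,0,0,0,0],[20,2.4,-1.3,0,0,0,0]]'
python3 -m inch '[[20,0,0,1,0,0,0],[20,0,0,0.5,0,0,0],[20,0,0,0,0,0,0],[20,0,0,0,0,0,0],[20,0,0,0,0,0,0],[20,0,0,0,0,0,0],[20,0,0,0,0,0,0],[20,0,0,0,0,0,0]]'
python3 - <<'E'
from h import *
f=grab('wrist');p=wcloud(f);ok=f['range_z']>0;e=manip.sense()['eef_pos'];print(e)
m=ok&(np.hypot(p[...,0]-660,p[...,1]+158)<25);print('floor',np.median(p[m][:,2]))
m=ok&(np.hypot(p[...,0]-636,p[...,1]+158)<75)&(p[...,2]>108)&(p[...,2]<125);q=p[m]
h=cv2.convexHull(q[:,:2].astype(np.float32))[:,0];print(cv2.minEnclosingCircle(h),h.min(0),h.max(0))
E
```

```text
time: 25.6
eef_pos: [608.7, -156.0, 126.7]
orientation: [-3.141, 0.0, 0.019]
contact_force: [0.4, -0.4, -1.8]
grip_width: 32.6
grip_force: 30.0
time: 26.4
eef_pos: [607.4, -157.9, 112.0]
orientation: [3.142, -0.0, 0.018]
contact_force: [0.6, -0.5, -1.0]
grip_width: 32.3
grip_force: 30.0
[ 607.42732487 -157.83440531  111.95322339]
floor 117.02972954018604
((636.2618408203125, -157.81134033203125), 64.99934387207031) [ 589.1188 -222.3885] [700.8233  -93.61316]
```

```bash

python3 -m inch '[[20,0,0,0.7,0,0,0],[20,0,0,0.4,0,0,0],[20,0,0,0.3,0,0,0],[20,0,0,0.2,0,0,0],[20,0,0,0.15,0,0,0],[20,0,0,0,0,0,0],[45,0,0,0,0,0,0],[55,0,0,0,0,0,0]]'
python3 -m inch '[[60,0,0,0,0,0,0],[60,0,0,0,0,0,0],[60,0,0,-1,0,0,0],[60,0,0,-2,0,0,0],[60,0,0,-3,0,0,0],[60,-2.5,1.5,-2,0,0,0],[60,-2.5,1.5,0,0,0,0],[60,-2.5,1.5,0,0,0,0]]'
cat > bal.py <<'E'
from h import *
f=grab('scene');p=cloud(f);ok=f['range_z']>0
def fl(m): return np.median(p[m][:,2]).round(1),m.sum()
m=ok&(np.hypot(p[...,0]-636,p[...,1]+158)<50)&(p[...,2]<130)&(p[...,2]>60)
q=p[m];z=q[:,2];h,b=np.histogram(z,np.arange(60,130,1));k=b[h.argmax()];zr=np.median(z[abs(z-k-.5)<3])
hi=q[(z>zr+8)];print('right floor',zr.round(1),'tilt approx',((92.3-zr)/130).round(3),'on pan',len(hi),np.percentile(hi,[1,99],axis=0).round(0).tolist() if len(hi) else '')
hsv=cv2.cvtColor(f['color'],cv2.COLOR_RGB2HSV)
m=ok&(np.hypot(p[...,0]-628,p[...,1]-101)<70)&(hsv[...,0]>100)&(hsv[...,0]<125)&(hsv[...,1]>130)&(p[...,2]>60)&(p[...,2]<104);print('left blue z',np.percentile(p[m][:,2],[10,50]).round(1))
m=ok&(np.hypot(p[...,0]-628,p[...,1]-101)<60);print('stone top',np.percentile(p[m][:,2],98).round(1))
E
python3 bal.py
```

```text
time: 27.25
eef_pos: [607.7, -157.9, 94.7]
orientation: [3.141, -0.001, 0.018]
contact_force: [0.4, 0.7, 0.7]
grip_width: 44.3
grip_force: 0.0
time: 28.05
eef_pos: [532.8, -204.6, 175.8]
orientation: [3.141, -0.002, 0.018]
contact_force: [0.6, 0.2, 0.3]
grip_width: 56.2
grip_force: 0.0
right floor 115.9 tilt approx -0.182 on pan 39 [[607.0, -171.0, 124.0], [625.0, -140.0, 130.0]]
left blue z [65.7 68.1]
stone top 110.2
```

Still on the stop with 200 g, so the stone is over about 285 g. Adding the 100.

```bash

python3 -m inch '[[50,-2.2,0.6,1,0,0,0],[50,-2.2,0.6,2,0,0,0],[50,-2.2,0.7,3,0,0,0],[50,0,0,3,0,0,0],[50,0,0,2,0,0,0],[50,0,0,0,0,0,0],[50,0,0,0,0,0,0],[50,0,0,0,0,0,0]]'
python3 wts.py
```

```text
time: 28.9
eef_pos: [468.5, -224.7, 65.8]
orientation: [3.14, -0.002, 0.018]
contact_force: [0.6, 0.5, 1.2]
grip_width: 46.4
grip_force: 0.0
[ 468.4 -224.6   65.7]
100 1459 rect ((466.9981994628906, -223.78070068359375), (25.477441787719727, 26.38029670715332), 35.24656677246094) z [46.5 63.8] knob [ 468.  -224.1]
20 526 rect ((467.0227966308594, -289.2686462402344), (14.770166397094727, 16.329639434814453), 38.2212028503418) z [35.6 50.6] knob [ 467.  -289.5]
50 731 rect ((402.53216552734375, -224.060791015625), (19.233545303344727, 20.4660701751709), 2.257432699203491) z [40.7 56.5] knob [ 402.3 -223.7]
```

```bash

python3 -m inch '[[50,-0.1,0,1.5,0,0,0],[50,0,0,2,0,0,0],[50,0,0,1.5,0,0,0],[50,0,0,0.6,0,0,0],[50,0,0,0.3,0,0,0],[50,0,0,0,0,0,0],[50,0,0,0,0,0,0],[15,0,0,0,0,0,0]]'
python3 -m inch '[[15,0,0,0,0,0,0],[15,0,0,0,0,0,0],[15,0,0,0,0,0,0],[15,0,0,0,0,0,0],[15,0,0,-0.5,0,0,0],[15,0,0,-1.5,0,0,0],[15,0,0,-3,0,0,0],[15,0,0,-3,0,0,0]]'
```

```text
time: 29.75
eef_pos: [467.0, -224.5, 6.0]
orientation: [3.141, -0.001, 0.018]
contact_force: [0.3, -0.6, -0.0]
grip_width: 42.1
grip_force: 0.0
time: 30.55
eef_pos: [466.1, -224.0, 86.1]
orientation: [-3.141, 0.001, 0.018]
contact_force: [0.7, -0.1, -1.4]
grip_width: 25.2
grip_force: 30.0
```

```bash

python3 -m inch '[[15,0,0,-3,0,0,0],[15,1.5,-0.6,-2.5,0,0,0],[15,3,-1,0,0,0,0],[15,3,-1,0,0,0,0],[15,3,-1.1,0,0,0,0],[15,3,-1.1,0,0,0,0],[15,3,-1.1,0,0,0,0],[15,1.5,-0.4,0,0,0,0]]'
python3 -m inch '[[15,0,0,1,0,0,0],[15,0,0,1.5,0,0,0],[15,0,0,1,0,0,0],[15,0,0,0.5,0,0,0],[15,0,0,0.3,0,0,0],[15,0,0,0.3,0,0,0],[15,0,0,0.2,0,0,0],[15,0,0,0,0,0,0]]'
```

```text
time: 31.35
eef_pos: [647.0, -156.8, 140.2]
orientation: [-3.141, -0.0, 0.019]
contact_force: [-0.2, 1.2, -1.0]
grip_width: 25.1
grip_force: 30.0
time: 32.15
eef_pos: [645.4, -158.2, 92.3]
orientation: [3.142, -0.0, 0.018]
contact_force: [0.3, -0.5, -0.0]
grip_width: 25.1
grip_force: 30.0
```

```bash

python3 -m inch '[[15,0,0,0.3,0,0,0],[15,0,0,0.3,0,0,0],[15,0,0,0.3,0,0,0],[15,0,0,0,0,0,0],[15,0,0,0,0,0,0],[40,0,0,0,0,0,0],[45,0,0,0,0,0,0],[45,0,0,0,0,0,0]]'
python3 -m inch '[[45,0,0,0,0,0,0],[45,0,0,-1,0,0,0],[45,0,0,-2,0,0,0],[45,0,0,-3,0,0,0],[45,-2.5,1,-3,0,0,0],[45,-3,1.2,0,0,0,0],[45,-3,1.2,0,0,0,0],[45,0,0,0,0,0,0]]'
python3 bal.py
```

```text
time: 32.95
eef_pos: [645.5, -158.1, 83.5]
orientation: [3.142, -0.0, 0.018]
contact_force: [-0.3, -0.8, 0.1]
grip_width: 41.2
grip_force: 0.0
time: 33.75
eef_pos: [558.8, -194.8, 174.6]
orientation: [3.141, 0.0, 0.016]
contact_force: [0.2, -0.7, 0.0]
grip_width: 41.8
grip_force: 0.0
right floor 104.0 tilt approx -0.09 on pan 239 [[610.0, -173.0, 112.0], [660.0, -142.0, 130.0]]
left blue z [77.5 80.2]
stone top 122.3
```

The tilt is about -0.093 rad, or 42–44 g short, so the 50 fits.

```bash
python3 bal.py
python3 -m inch '[[45,-2.5,0.4,0,0,0,0],[45,-3,0.5,0,0,0,0],[45,-3,0.5,0,0,0,0],[45,-3,0.5,1,0,0,0],[45,-2.5,0.5,3,0,0,0],[45,-1.7,0.2,3,0,0,0],[45,0,0,3,0,0,0],[45,0,0,1,0,0,0]]'
python3 -m inch '[[45,0,0,0,0,0,0],[45,0,0,0,0,0,0],[45,0,0,0,0,0,0],[45,0,0,0,0,0,0],[45,0,0,0,0,0,0],[45,0,0,0,0,0,0],[45,0,0,0,0,0,0],[45,0,0,0,0,0,0]]'
python3 wts.py
```

```text
right floor 104.1 tilt approx -0.091 on pan 241 [[605.0, -173.0, 112.0], [659.0, -142.0, 130.0]]
left blue z [77.9 80.1]
stone top 122.2
time: 34.65
eef_pos: [404.2, -221.8, 61.5]
orientation: [-3.14, 0.002, 0.018]
contact_force: [-0.3, -0.7, 1.2]
grip_width: 41.7
grip_force: 0.0
time: 35.45
eef_pos: [404.6, -222.4, 63.4]
orientation: [-3.142, -0.0, 0.018]
contact_force: [-0.1, 0.8, 0.2]
grip_width: 41.8
grip_force: 0.0
[ 404.6 -222.4   63.4]
20 582 rect ((466.3416442871094, -289.662109375), (15.730447769165039, 15.495667457580566), 27.779333114624023) z [36.  50.8] knob [ 466.5 -289.6]
50 943 rect ((400.9792785644531, -223.94027709960938), (21.153457641601562, 20.3787841796875), 1.5923991203308105) z [40.9 56.6] knob [ 401.5 -223.8]
```

Beam is settled. Shift x -3.5 mm and y -1.5 mm, go down 57 mm, and grasp the 50.

```bash

python3 -m inch '[[45,-0.35,0.15,1.5,0,0,0],[45,0,0,2,0,0,0],[45,0,0,1.3,0,0,0],[45,0,0,0.6,0,0,0],[45,0,0,0.4,0,0,0],[45,0,0,0,0,0,0],[45,0,0,0,0,0,0],[12,0,0,0,0,0,0]]'
python3 -m inch '[[12,0,0,0,0,0,0],[12,0,0,0,0,0,0],[12,0,0,0,0,0,0],[12,0,0,0,0,0,0],[12,0,0,-0.5,0,0,0],[12,0,0,-1.5,0,0,0],[12,0,0,-3,0,0,0],[12,0,0,-3,0,0,0]]'
```

```text
time: 36.3
eef_pos: [401.4, -224.1, 5.8]
orientation: [3.141, -0.001, 0.018]
contact_force: [-0.1, -0.4, 1.0]
grip_width: 37.8
grip_force: 0.0
time: 37.1
eef_pos: [400.6, -223.7, 86.2]
orientation: [-3.141, 0.001, 0.018]
contact_force: [-0.3, 0.1, -0.2]
grip_width: 20.1
grip_force: 30.0
```

```bash

python3 -m inch '[[12,0,0,-3,0,0,0],[12,2,-0.5,-2.5,0,0,0],[12,3.8,-0.8,0,0,0,0],[12,4,-0.9,0,0,0,0],[12,4,-0.9,0,0,0,0],[12,4,-0.9,0,0,0,0],[12,4,-0.9,0,0,0,0],[12,3.5,-0.8,0,0,0,0]]'
python3 -m inch '[[12,2,-0.4,0,0,0,0],[12,0,0,0,0,0,0],[12,0,0,1.5,0,0,0],[12,0,0,2,0,0,0],[12,0,0,1,0,0,0],[12,0,0,0.5,0,0,0],[12,0,0,0,0,0,0],[12,0,0,0,0,0,0]]'
```

```text
time: 37.9
eef_pos: [654.5, -161.6, 140.3]
orientation: [-3.141, 0.0, 0.018]
contact_force: [0.1, 0.3, -0.8]
grip_width: 20.2
grip_force: 30.0
time: 38.7
eef_pos: [673.1, -158.4, 91.0]
orientation: [3.141, -0.001, 0.018]
contact_force: [0.1, 0.3, 0.2]
grip_width: 20.0
grip_force: 30.0
```

```bash

python3 -m inch '[[12,0,0,0.5,0,0,0],[12,0,0,0.4,0,0,0],[12,0,0,0.3,0,0,0],[12,0,0,0.2,0,0,0],[12,0,0,0.2,0,0,0],[12,0,0,0.1,0,0,0],[12,0,0,0.1,0,0,0],[12,0,0,0,0,0,0]]'
python3 -m inch '[[12,0,0,0,0,0,0],[20,0,0,0,0,0,0],[38,0,0,0,0,0,0],[38,0,0,0,0,0,0],[38,0,0,0,0,0,0],[38,0,0,-1,0,0,0],[38,0,0,-2,0,0,0],[38,0,0,-3,0,0,0]]'
python3 -m inch '[[45,0,0,-3,0,0,0],[45,-3,1.2,-1,0,0,0],[45,-3,1.2,0,0,0,0],[45,-3,1.2,0,0,0,0],[45,-3,1.2,0,0,0,0],[45,0,0,0,0,0,0],[45,0,0,0,0,0,0],[45,0,0,0,0,0,0]]'
cat bal.py > final.py; cat >> final.py <<'E'
cv2.imwrite('pics/fin.png',cv2.resize(f['color'][180:360,190:440][:,:,::-1],None,fx=3,fy=3,interpolation=cv2.INTER_CUBIC));print(manip.sense()['time'])
E
python3 final.py
```

```text
time: 39.5
eef_pos: [672.9, -158.1, 72.2]
orientation: [-3.142, 0.0, 0.018]
contact_force: [0.0, -0.3, -0.5]
grip_width: 19.7
grip_force: 30.0
time: 40.3
eef_pos: [672.2, -157.9, 132.3]
orientation: [-3.141, 0.002, 0.018]
contact_force: [-0.3, -0.6, -0.0]
grip_width: 35.4
grip_force: 0.0
time: 41.1
eef_pos: [554.7, -208.1, 172.8]
orientation: [3.141, -0.001, 0.018]
contact_force: [-0.4, -0.7, -0.4]
grip_width: 41.8
grip_force: 0.0
right floor 89.8 tilt approx 0.02 on pan 532 [[599.0, -173.0, 98.0], [683.0, -142.0, 130.0]]
left blue z [92.2 94.4]
stone top 136.2
41.15
```

View pics/fin.png

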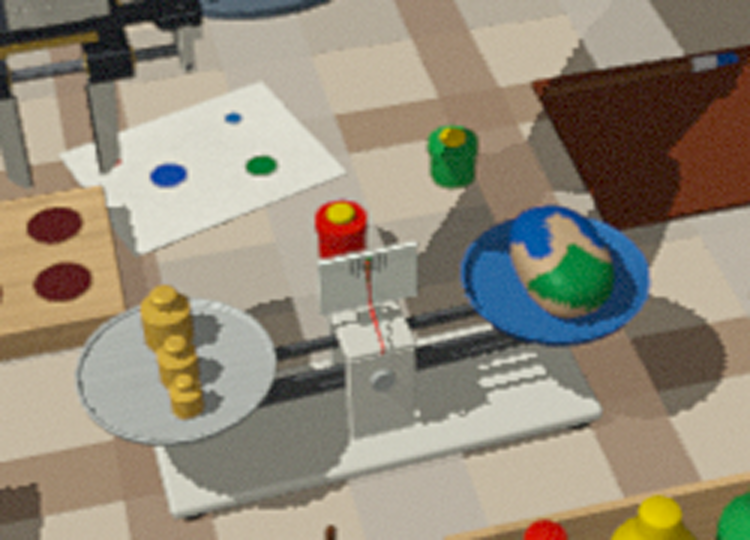

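The pointer at (369,262) is on the green mark. The three weights stand upright, the stone is in the blue pan, and the 20 stays on the block. Tilt measured relative to the stop readings is about +0.012 rad. I'll let it settle, recheck, and hand in.

```bash

python3 -m inch '[[45,0,0,0,0,0,0],[45,0,0,0,0,0,0],[45,0,0,0,0,0,0],[45,0,0,0,0,0,0],[45,0,0,0,0,0,0],[45,0,0,0,0,0,0],[45,0,0,0,0,0,0],[45,0,0,0,0,0,0]]' >/dev/null
python3 bal.py; python3 -c "
from workcell import manip;print(manip.hand_in())"
```

```text
right floor 90.0 tilt approx 0.018 on pan 523 [[599.0, -173.0, 99.0], [683.0, -142.0, 130.0]]
left blue z [91.9 94.3]
stone top 136.4
the job is handed in; nothing more can be done
None
```

I handed the job in at about 42 s: the sea stone lies in the blue pan, balanced by 200 + 100 + 50 g, with the pointer on the green mark (tilt about +0.012 rad, so roughly 345 g; my rougher reading was 0.018, close to the 0.02 limit), after the stone slipped out of the first two grips over the board; no verdict was returned.

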